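# Park the tube rotator with its vial upright

## Task

The tube rotator is switched off. With the fingertips, push its arms round one after another until the vial in the wheel stands straight up, cap on top, then press the parking pin's knob on the bracket fully down so that the wheel is locked for uncapping the vial. Push only on the arms, not on the vial, do not lift or shove the rotator, and leave the other things on the bench as they stand.

Things in the scene. Friction and masses are not known exactly. Their poses are not given: they have to be found in the camera images.
- rotator: Bench tube rotator, 4 kg, loose on rubber feet: white plinth 225 x 150 x 36 mm, behind it a tower 85 x 104 mm, 222 mm high. Origin on the bench under the middle of the wheel; its -x axis points out of its front, the +y axis to the left as seen from the front, z up.
- shaft (a point): Point on the wheel's horizontal shaft (it runs along the rotator's x axis) in the middle plane of the arms, 170 mm above the rotator's origin. Its axes are the rotator's and do not turn with the wheel.
- wheel (a point): Same point, turning with the wheel: its z axis points along the vial's arm. Six aluminium arms 60 degrees apart, like spokes without a rim: straight bars 12 mm wide, 14 mm thick along the shaft, ending 125 mm from its axis. Black clips on their fronts: 10 to 47 mm before the arms' middle plane, 19 mm to either side, 77 to 93 mm from the axis. Beyond, 95 to 125 mm, the arms are bare.
- carrier (a joint): Turn of the wheel, rad, no stops within 9 rad: 0 with the vial straight up (2 pi, -2 pi as well). Grows as the top goes toward the rotator's +y (counterclockwise seen from the front). The vial's arm leans from straight up toward +y by this angle, the others by this plus multiples of 60 degrees. Stays where it is left; friction 0.07 Nm, under 1 N at an arm's end.
- sample_vial: Screw-capped vial, 28 mm across and 64 mm long, in the clip of one arm, the other five clips being empty. Origin at the centre of its bottom end, 53 mm from the shaft's axis and 27.5 mm in front of the arms' middle plane; its z axis points outward along the arm to its cap. It is held fast in the clip.
- vial_cap (a point): Middle of the top of that vial's cap, 117 mm from the shaft's axis.
- pin_knob (a point): Middle of the top of the parking pin's black mushroom knob, 23 mm across, on the aluminium bracket at the top of the tower: 42 mm behind the arms' middle plane, straight above the shaft, 273 mm above the bench when up.
- park_pin (a joint): Travel of the parking pin, m: 0 up, 0.0145 fully down; stays where it is left. Takes 2 N, up to about 10 N while centring the wheel. Behind the arms is a disc with six V notches: the pin enters one only when an arm is within about 8 degrees of straight up, then centres and locks the wheel. Otherwise it stops on the disc after 3 to 6 mm; then turn the wheel a little and press again.
- beaker: Loose glass beaker, 56 mm across, 72 mm high, beside the rotator. Origin under its centre. To be left alone.
- spare_vial: Loose small vial, 22 mm across, 50 mm high, standing beside the rotator. Origin under its centre. To be left alone.
- syringe_20: Loose syringe, 110 mm long, 26 mm high, lying beside the rotator. Origin under its centre. To be left alone.

How it is judged:
By the outcome, as a careful person would: the job done as asked, in the order asked, and still so for the second after the job is handed in, with the robot touching nothing.
It also fails if it takes over 58 s, if anything falls off the work surface, if the arm or the gripper's body presses on something with over 40 N, if the wrist force passes 120 N, or if a joint passes its speed limit or range.

## Robot

A 6-joint arm with a two-finger parallel gripper is mounted at the origin on a cart in front of the work surface, level with it; the furniture and walls round the work are solid. World frame = base frame: x ahead of the robot, y to its left, z up, the work surface at z = 0. Lengths are in mm, angles in rad, forces in N, time in s.
With the tool pointing down it reaches from about 275 to 850 mm from the base axis. Payload 5.2 kg.
Tool frame: the origin (TCP) lies on the centre line of the jaws, within the pads' length; the fingertips stand manip.tip_reach ahead of it and the grasp point (between the pads) lies 3 mm ahead of it (manip.tip_reach is the distance from the TCP to the fingertips, in mm); z points along the fingers, y is the line along which they close (so a half turn about z gives the same grasp; the last joint's range is limited). The gripper opens to 85 mm and grips with 20 to 120 N. Pads are 22 mm wide; open, the fingers measure 114 mm over their backs; the gripper's body (76 mm by 85 mm) begins 54 mm behind the grasp point. The pads swing forward as they close: fully open they stand 13 mm farther back than shut.
Start: joints at [0.948, 0.259, 1.535, -0, 1.348, -0.203], TCP at [224.147, 502.258, 253.31] pointing down, gripper open.
Joint ranges: [-3.14, 3.14], [-0.91, 2.08], [0.19, 2.58], [-1.22, 4.36], [0.22, 2.71], [-3.12, 3.12]. Speed limits (rad/s): [2.57, 2.57, 3.14, 3.14, 3.14, 3.14].

## Interface

Orientations are given as a rotation vector (axis times angle).
In Python, from rig import manip gives the robot as it stands. The module is installed in compiled form; this text tells all that it offers.
- The arm moves only by the tool send_rows, never from a script. Its argument "plan" is one flat list of numbers, 7 for each row, row after row: the opening, from -1 (shut) to 1 (fully open), then the shift along the tool's x, y, z as a fraction of full scale, then the turn, a rotation vector about the tool's x, y, z as a fraction of full scale. In form: [hand, x, y, z, ax, ay, az, hand, x, y, z, ax, ay, az, ...]. A call has 1 to 20 rows; each row shifts and turns the commanded pose from where the row before left it, along the tool's axes as they then stand; what a row does not reach is not made up. Full scale, the value 1, is 0.5 m for a shift and 90 degrees for a turn. A row lasts 1/12 s, in which the tool goes at most 41.7 mm and 7.16 degrees, less where a joint would pass 70% of its speed; a pose out of reach is approached as far as the arm can. A call with a number of a shift or a turn outside -1 to 1 is refused whole. A call with a gripper value outside its range is refused whole. The fingers move at their own pace and stop on an object; "squeeze" is the grip in N (left out, the last holds). Time passes only in rows, so rows that do not move let the fingers close. It gives the time, the measured TCP pose, the force, the opening and the grip force at its end, in the units of the state.
- manip.read_state(): the state, without advancing time (a new reading comes with each control period).
- manip.snapshot(name): name is "side" or "top" or "wrist"; returns a dict with "frame" (480x640x3 uint8, blue, green, red), "K" (3x3 intrinsics, pixels), "dist" ([k1, k2, p1, p2, k3] as OpenCV has them; the pictures are not rectified), "R" (3x3) and "t" (3): a world point X has camera coordinates R X + t. Camera axes: x right, y down, z forward; pixel columns grow to the right and rows downward; lengths in mm; the calibration is good to about 2 mm. A picture is of the moment at which its call begins. There is no depth.
- manip.close_job(): hands the job in; it is judged then, once.
The state is a dict: "time_s": time; "joint_positions": joint angles; "qd": joint speeds; "joint_torque": joint torques, N m; "ee_pos": TCP position; "eef_rot": TCP orientation; "wrist_force": force on the tool from outside, world axes, zero at the start; "torque": the same for the moment, N m; "finger_gap": opening from 0.0 (shut) to 1.0 (fully open); "gripper_force": force on a finger pad.
Only numpy, scipy, OpenCV 4.12 (cv2) and the standard library are available. Lean on these libraries where they do the work, as an engineer would, in place of code of your own. Each camera call takes 0.05 s, during which the arm holds its last target. There are 200 camera calls.

## Working session

There is one attempt and no reset: what is moved stays moved. The work goes in short steps, Python scripts to look and compute and a tool call to move; the robot and the scene stay as the last step left them, time stands still between calls to the robot, and variables do not carry over. Pictures are saved under pics/ and viewed, at most 10 in all, crops included, and the job is handed in when it is done.

Besides the shell and the picture viewer there is one more tool, called after "Emit:" by a JSON object that holds its "method" and its "body". send_rows: Moves the arm, as the interface text tells. Its arguments: {"type":"object","properties":{"plan":{"type":"array","items":{"type":"number","minimum":-1,"maximum":1}},"squeeze":{"type":"number"}},"required":["plan"]}

```bash
mkdir -p pics; python3 - <<'E'
from rig import manip
import cv2,numpy as np
print(manip.read_state(), manip.tip_reach)
for n in ("side","top"):
    s=manip.snapshot(n); cv2.imwrite(f"pics/{n}0.png",s["frame"])
    print(n,s["K"],s["dist"],s["R"],s["t"])
E
```

```text
{'time_s': 0.0, 'joint_positions': array([ 9.48196516e-01,  2.59333654e-01,  1.53610387e+00, -2.84060890e-06,
        1.34802492e+00, -2.02801764e-01]), 'qd': array([-0.00109668,  0.00053148,  0.00143987,  0.00089781,  0.00078856,
       -0.00013443]), 'joint_torque': array([-2.19058245e-03, -4.46036911e+01, -2.90566832e+01, -6.81311485e-04,
        1.20113153e-02,  4.06852928e-05]), 'ee_pos': array([223.84591092, 501.83337182, 252.47136462]), 'eef_rot': array([-6.54428890e-01, -3.07190893e+00,  2.69156796e-03]), 'wrist_force': array([0.55132895, 0.46168328, 0.40765749]), 'torque': array([ 0.04108557, -0.02259671,  0.01576961]), 'gripper_force': 0.0, 'finger_gap': 0.9975899933422524} 22.0
side [[614.36503746   0.         316.39212436]
 [  0.         614.36503746 235.28290306]
 [  0.           0.           1.        ]] [0.05816622 0.         0.         0.         0.        ] [[ 0.88976049 -0.45642596  0.00127379]
 [-0.29947783 -0.58590604 -0.75301205]
 [ 0.34444057  0.66961889 -0.65800549]] [-430.97152868  355.76044632  904.58524394]
top [[598.93668887   0.         322.41320958]
 [  0.         598.93668887 247.0328028 ]
 [  0.           0.           1.        ]] [0.05473387 0.         0.         0.         0.        ] [[-0.07824438 -0.99692545  0.00417902]
 [-0.97629172  0.07577497 -0.20276248]
 [ 0.20182242 -0.01994497 -0.97921903]] [  94.22250213  546.29666394 1202.59297788]
```

View pics/side0.png

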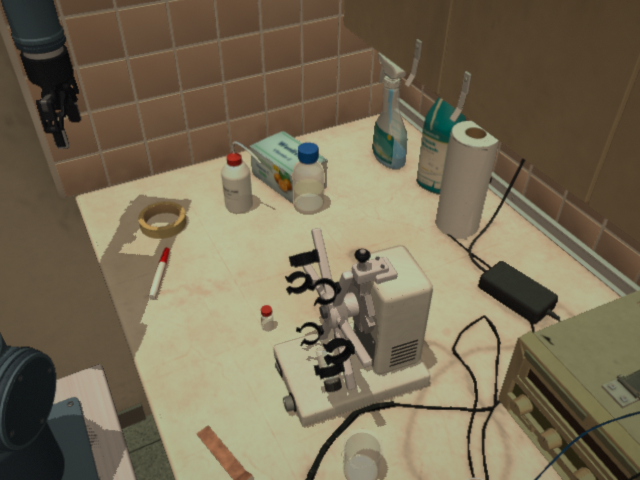

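View pics/top0.png

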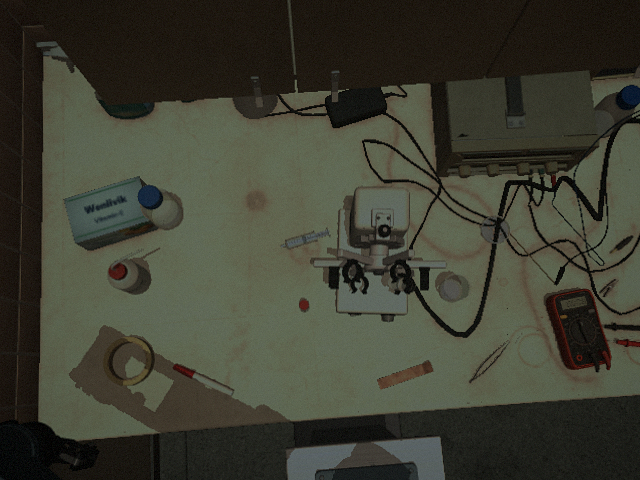

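The side view shows the knob at about (362,255) and the wheel around (330,310). In the top view the knob is at (384,231), with horizontal arms at row ~263. I'll enlarge both, and triangulate the knob.

```bash
cat > h.py <<'E'
import cv2,numpy as np
from rig import manip
def proj(s,X):
    X=np.atleast_2d(np.asarray(X,float))
    return cv2.projectPoints(X,cv2.Rodrigues(s["R"])[0],s["t"],s["K"],s["dist"])[0].reshape(-1,2)
def onz(s,uv,z):
    p=cv2.undistortPoints(np.array([[uv]],float),s["K"],s["dist"]).ravel()
    d=s["R"].T@np.array([*p,1]); c=-s["R"].T@s["t"]
    return c+d*(z-c[2])/d[2]
E
python3 - <<'E'
from h import *
a=manip.snapshot("side");b=manip.snapshot("top")
print(onz(a,(362,254),273),onz(b,(384,231),273))
A=cv2.resize(a["frame"][215:425,255:445],None,fx=2.85,fy=2.85,interpolation=cv2.INTER_CUBIC)
B=cv2.resize(b["frame"][175:335,290:480],None,fx=2.85,fy=2.85,interpolation=cv2.INTER_CUBIC)
cv2.imwrite("pics/a1.png",A);cv2.imwrite("pics/b1.png",cv2.convertScaleAbs(B,alpha=1.5))
E
```

```text
[526.61533272 -57.93081663 273.        ] [527.3075693  -53.21569129 273.        ]
```

View pics/a1.png

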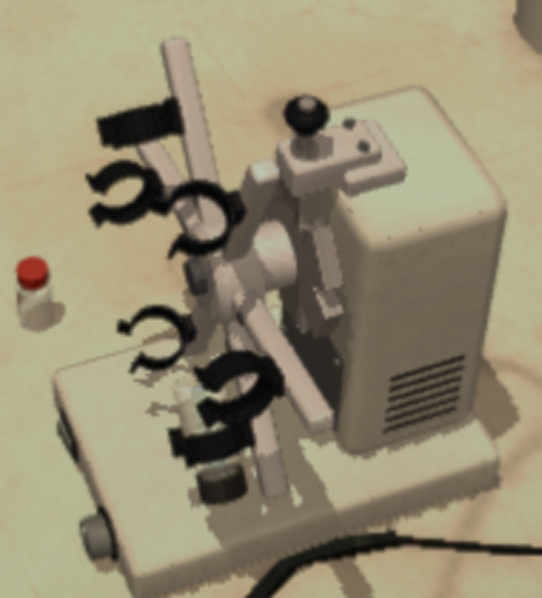

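View pics/b1.png

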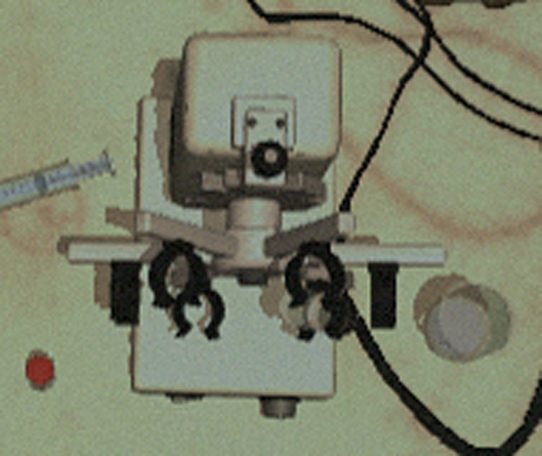

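The crops show the dark-capped vial hanging at the bottom, near side crop (218,470), with two roughly horizontal arms whose ends are at top crop (65,249) and (442,257). Next I'll fit pose and wheel angle.

```bash
cat > model.py <<'E'
from h import *
def pts(x,y,yaw,c,r=125,off=0):
    # x,y = rotator origin; returns six arm-end points, lean c+60k toward +y, first = vial arm
    th=c+np.radians(60)*np.arange(6); R=cv2.Rodrigues(np.array([0,0,yaw]))[0]
    L=np.stack([off+0*th,r*np.sin(th),170+r*np.cos(th)],1)
    return L@R.T+[x,y,0]
E
python3 - <<'E'
from model import *
a=manip.snapshot("side");b=manip.snapshot("top")
for c in (-150,150,-140,-160):
    P=pts(485,-55.5,0,np.radians(c))
    print(c,"side",((proj(a,P)-[255,215])*2.85).round().tolist(),"\n top",((proj(b,P)-[290,175])*2.85).round().tolist())
    print(" cap",((proj(a,pts(485,-55.5,0,np.radians(c),117,-27.5)[:1])-[255,215])*2.85).round(), ((proj(b,pts(485,-55.5,0,np.radians(c),117,-27.5)[:1])-[290,175])*2.85).round())
E
```

```text
Traceback (most recent call last):
  File "model.py", line 4, in pts
    th=c+np.radians(60)*np.arange(6); R=cv2.Rodrigues(np.array([0,0,yaw]))[0]
                                        ~~~~~~~~~~~~~^^^^^^^^^^^^^^^^^^^^^
cv2.error: OpenCV(4.12.0) /io/opencv/modules/calib3d/src/calibration_base.cpp:151: error: (-210:Unsupported format or combination of formats) The matrices must have 32f or 64f data type in function 'Rodrigues'
```

```bash
sed -i 's/np.array(\[0,0,yaw\])/np.array([0,0,float(yaw)])/' model.py
python3 - <<'E'
from model import *
a=manip.snapshot("side");b=manip.snapshot("top")
for c in (-150,150,-140,-160):
    P=pts(485,-55.5,0,np.radians(c))
    print(c,"side",((proj(a,P)-[255,215])*2.85).round().tolist(),"\n top",((proj(b,P)-[290,175])*2.85).round().tolist())
    print(" cap",((proj(a,pts(485,-55.5,0,np.radians(c),117,-27.5)[:1])-[255,215])*2.85).round(), ((proj(b,pts(485,-55.5,0,np.radians(c),117,-27.5)[:1])-[290,175])*2.85).round())
E
```

```text
-150 side [[276.0, 488.0], [349.0, 452.0], [294.0, 210.0], [171.0, 52.0], [121.0, 131.0], [171.0, 329.0]] 
 top [[332.0, 276.0], [449.0, 242.0], [383.0, 218.0], [176.0, 233.0], [74.0, 271.0], [161.0, 289.0]]
 cap [[228. 495.]] [[332. 312.]]
150 side [[171.0, 329.0], [276.0, 488.0], [349.0, 452.0], [294.0, 210.0], [171.0, 52.0], [121.0, 131.0]] 
 top [[161.0, 289.0], [332.0, 276.0], [449.0, 242.0], [383.0, 218.0], [176.0, 233.0], [74.0, 271.0]]
 cap [[132. 342.]] [[170. 325.]]
-140 side [[293.0, 500.0], [350.0, 421.0], [273.0, 169.0], [155.0, 50.0], [123.0, 160.0], [186.0, 362.0]] 
 top [[359.0, 271.0], [453.0, 237.0], [353.0, 217.0], [146.0, 239.0], [77.0, 276.0], [187.0, 289.0]]
 cap [[243. 506.]] [[358. 308.]]
-160 side [[257.0, 471.0], [344.0, 476.0], [312.0, 254.0], [188.0, 61.0], [122.0, 105.0], [157.0, 294.0]] 
 top [[303.0, 280.0], [439.0, 248.0], [409.0, 219.0], [210.0, 228.0], [77.0, 265.0], [137.0, 288.0]]
 cap [[211. 478.]] [[305. 316.]]
```

```bash
python3 - <<'E'
from model import *
from scipy.optimize import least_squares
a=manip.snapshot("side");b=manip.snapshot("top")
S={0:(272,490),1:(319,420),2:(265,168),3:(176,42)}; T={1:(443,257),2:(347,222),3:(145,222),4:(65,249)}
knS,knT=(306,104),(268,157)
ca=lambda uv:(np.array(uv)/2.85)
def knob(p): 
    R=cv2.Rodrigues(np.array([0,0,float(p[2])]))[0]; return R@[42,0,273]+[p[0],p[1],0]
def f(p):
    P=pts(*p); r=[]
    A=proj(a,P)-[255,215];B=proj(b,P)-[290,175]
    for k,v in S.items(): r+=list(A[k]-ca(v))
    for k,v in T.items(): r+=list(B[k]-ca(v))
    r+=list(proj(a,knob(p))[0]-[255,215]-ca(knS)); r+=list(proj(b,knob(p))[0]-[290,175]-ca(knT))
    return np.array(r)
s=least_squares(f,[485,-55,-.1,np.radians(-142)],loss="soft_l1")
p=s.x; print(p[:2],np.degrees(p[2:]),knob(p)); print(f(p).reshape(-1,2).round(1).tolist())
np.save("p.npy",p)
E
```

```text
[487.96515606 -48.60834307] [  -6.9551104  -142.01571481] [529.65609184 -53.6941934  273.        ]
[[0.1, 0.6], [0.3, 1.8], [-0.1, 0.2], [-0.9, -2.2], [-0.1, -0.1], [0.2, 0.2], [-1.9, -1.0], [-0.0, 0.2], [-0.0, 0.0], [0.1, -0.4]]
```

```bash
cat > plan.py <<'E'
from model import *
from scipy.spatial.transform import Rotation as Ro
p=np.load("p.npy"); W=Ro.from_rotvec([0,0,p[2]])
def pose(tip,tilt):   # tip in rotator frame, tilt in deg toward +y
    t=np.radians(tilt); c,s=np.cos(t),np.sin(t)
    R=W*Ro.from_matrix(np.array([[-1,0,0],[0,c,-s],[0,-s,-c]]).T)
    return W.apply(tip)+[p[0],p[1],0]-manip.tip_reach*R.as_matrix()[:,2], R
def arc(x,r,phi,tilt): 
    a=np.radians(phi); return pose([x,r*np.sin(a),170+r*np.cos(a)],tilt)
def rows(wps,hand=-1):  # wps: list of ((pos,R),nrows)
    s=manip.read_state(); P,R=s["ee_pos"],Ro.from_rotvec(s["eef_rot"])
    for (P1,R1),n in wps:
        dv=(R.inv()*R1).as_rotvec(); P0,R0=P,R; o=[]
        for k in range(1,n+1):
            Pt=P0+(P1-P0)*k/n; Rt=R0*Ro.from_rotvec(dv*k/n)
            o=np.r_[hand,R.inv().apply(Pt-P)/500,(R.inv()*Rt).as_rotvec()/(np.pi/2)].round(4)
            P=P+R.apply(o[1:4]*500); R=R*Ro.from_rotvec(o[4:]*np.pi/2)
            print(*[f"{v:g}" for v in o],sep=",",end=",\n")
        print()
E
python3 - <<'E'
from plan import *
s=manip.read_state();R0=Ro.from_rotvec(s["eef_rot"])
u=(s["ee_pos"]+[0,0,110],R0)
rows([(u,4),(pose([3,45+60,272+104],30),15),(pose([3,45,272],30),5)])
E
```

```text
-1,0,-0,-0.055,0,0,0,
-1,0,-0,-0.055,0,0,0,
-1,0,-0,-0.055,0,0,0,
-1,0,-0,-0.055,0,0,0,

-1,-0.0579,-0.0378,-0.0042,0.0221,-0.0033,-0.0124,
-1,-0.0572,-0.0391,-0.0026,0.022,-0.0033,-0.0124,
-1,-0.0564,-0.0402,-0.001,0.0221,-0.0034,-0.0123,
-1,-0.0556,-0.0414,0.0008,0.022,-0.0033,-0.0124,
-1,-0.0548,-0.0423,0.0025,0.0221,-0.0033,-0.0124,
-1,-0.0539,-0.0433,0.0043,0.022,-0.0033,-0.0124,
-1,-0.053,-0.0441,0.006,0.0221,-0.0033,-0.0123,
-1,-0.0522,-0.0449,0.0079,0.022,-0.0033,-0.0124,
-1,-0.0512,-0.0457,0.0097,0.0221,-0.0034,-0.0124,
-1,-0.0503,-0.0462,0.0116,0.022,-0.0033,-0.0124,
-1,-0.0493,-0.0468,0.0135,0.0221,-0.0033,-0.0123,
-1,-0.0484,-0.0472,0.0153,0.0221,-0.0033,-0.0124,
-1,-0.0473,-0.0476,0.0172,0.022,-0.0033,-0.0124,
-1,-0.0463,-0.0479,0.0191,0.0221,-0.0034,-0.0124,
-1,-0.0452,-0.048,0.0211,0.022,-0.0033,-0.0123,

-1,-0,0,0.048,0,0,-0,
-1,-0,0,0.048,0,0,-0,
-1,-0,0,0.0481,0,0,-0,
-1,-0,0,0.048,0,0,-0,
-1,-0,0,0.048,0,0,-0,
```

Emit:
{"method": "send_rows", "body": {"plan": [-1, 0, 0, -0.055, 0, 0, 0, -1, 0, 0, -0.055, 0, 0, 0, -1, 0, 0, -0.055, 0, 0, 0, -1, 0, 0, -0.055, 0, 0, 0, -1, -0.058, -0.038, -0.004, 0.022, -0.0033, -0.0124, -1, -0.057, -0.039, -0.003, 0.022, -0.0033, -0.0124, -1, -0.056, -0.04, -0.001, 0.022, -0.0033, -0.0124, -1, -0.056, -0.041, 0.001, 0.022, -0.0033, -0.0124, -1, -0.055, -0.042, 0.003, 0.022, -0.0033, -0.0124, -1, -0.054, -0.043, 0.004, 0.022, -0.0033, -0.0124, -1, -0.053, -0.044, 0.006, 0.022, -0.0033, -0.0124, -1, -0.052, -0.045, 0.008, 0.022, -0.0033, -0.0124, -1, -0.051, -0.046, 0.01, 0.022, -0.0033, -0.0124, -1, -0.05, -0.046, 0.012, 0.022, -0.0033, -0.0124, -1, -0.049, -0.047, 0.014, 0.022, -0.0033, -0.0124, -1, -0.048, -0.047, 0.015, 0.022, -0.0033, -0.0124, -1, -0.047, -0.048, 0.017, 0.022, -0.0033, -0.0124, -1, -0.046, -0.048, 0.019, 0.022, -0.0033, -0.0124, -1, -0.045, -0.048, 0.021, 0.022, -0.0033, -0.0124], "squeeze": 40}}

```text
time_s: 2.08
ee_pos: [505.0, 65.1, 394.6]
eef_rot: [-0.18, -2.999, 0.804]
wrist_force: [0.9, 0.2, 0.8]
finger_gap: -0.001
gripper_force: 0.0
```

```bash
python3 - <<'E'
from plan import *
s=manip.read_state(); print(s["ee_pos"],s["finger_gap"],s["joint_positions"].round(2),pose([3,105,376],30)[0])
rows([(pose([3,105,376],30),2),(pose([3,45,272],30),5)]+[(arc(3,112,f,30),n) for f,n in ((30,1),(40,2),(50,2),(60,2),(70,2))])
E
```

```text
[505.00584485  65.1234528  394.64472146] -0.0005202826662075464 [ 0.22  0.26  1.3  -0.5   1.75 -1.28] [504.9897143   66.17477598 395.05255888]
-1,0.0001,0.0007,-0.0009,-0,0.0001,0.0005,
-1,0.0002,0.0007,-0.0008,-0.0001,0,0.0004,

-1,-0,0,0.048,0,0,0,
-1,-0,0,0.048,0,0,0,
-1,-0,0,0.0481,0,0,0,
-1,-0,0,0.048,0,0,0,
-1,-0,0.0001,0.048,0,0,0,

-1,-0,0.024,-0.0023,0,0,0,

-1,-0,0.0195,0.0017,0,0,0,
-1,-0,0.0194,0.0017,0,0,0,

-1,-0,0.0189,0.005,0,0,0,
-1,-0,0.0188,0.0051,0,0,0,

-1,-0,0.0177,0.0082,0,0,0,
-1,-0,0.0177,0.0083,0,0,0,

-1,-0,0.016,0.0112,0,0,0,
-1,-0,0.016,0.0112,0,0,0,
```

Emit:
{"method": "send_rows", "body": {"plan": [-1, 0, 0.001, 0.046, 0, 0, 0, -1, 0, 0, 0.048, 0, 0, 0, -1, 0, 0, 0.048, 0, 0, 0, -1, 0, 0, 0.048, 0, 0, 0, -1, 0, 0, 0.048, 0, 0, 0, -1, 0, 0.012, -0.001, 0, 0, 0, -1, 0, 0.012, -0.001, 0, 0, 0, -1, 0, 0.0195, 0.0017, 0, 0, 0, -1, 0, 0.0195, 0.0017, 0, 0, 0, -1, 0, 0.019, 0.005, 0, 0, 0, -1, 0, 0.019, 0.005, 0, 0, 0, -1, 0, 0, 0, 0, 0, 0]}}

```text
time_s: 3.08
ee_pos: [501.8, 50.8, 259.3]
eef_rot: [-0.178, -2.999, 0.8]
wrist_force: [-0.5, 0.0, -0.2]
finger_gap: -0.002
gripper_force: 0.0
```

```bash
python3 - <<'E'
from plan import *
s=manip.read_state(); print(s["ee_pos"],arc(3,112,50,30)[0],s["wrist_force"])
a=manip.snapshot("side");b=manip.snapshot("top")
A=cv2.resize(a["frame"][170:400,230:430],None,fx=2,fy=2)
B=cv2.resize(b["frame"][160:390,260:460],None,fx=2,fy=2)
cv2.imwrite("pics/c1.png",np.hstack([A,cv2.convertScaleAbs(B,alpha=1.5)]))
for c in range(-142,-92,10): print(c,((proj(a,pts(*p[:3],np.radians(c)))-[230,170])*2)[[1,2,3]].round().tolist(),(400*np.r_[1,0]+(proj(b,pts(*p[:3],np.radians(c)))-[260,160])*2)[[1,2,3,4]].round().tolist())
E
```

```text
[501.80038646  50.75237548 259.28078057] [502.66438816  47.11306235 261.04477117] [-0.47020502  0.02443185 -0.20952535]
-142 [[274.0, 388.0], [236.0, 208.0], [172.0, 115.0]] [[771.0, 210.0], [704.0, 186.0], [558.0, 184.0], [506.0, 205.0]]
-132 [[273.0, 363.0], [224.0, 181.0], [164.0, 117.0]] [[770.0, 206.0], [680.0, 184.0], [539.0, 186.0], [511.0, 209.0]]
-122 [[270.0, 334.0], [213.0, 158.0], [159.0, 124.0]] [[765.0, 201.0], [655.0, 182.0], [524.0, 189.0], [520.0, 213.0]]
-112 [[264.0, 303.0], [201.0, 139.0], [155.0, 135.0]] [[756.0, 197.0], [629.0, 181.0], [513.0, 193.0], [531.0, 217.0]]
-102 [[256.0, 270.0], [190.0, 126.0], [152.0, 149.0]] [[742.0, 193.0], [604.0, 181.0], [507.0, 197.0], [546.0, 220.0]]
```

View pics/c1.png

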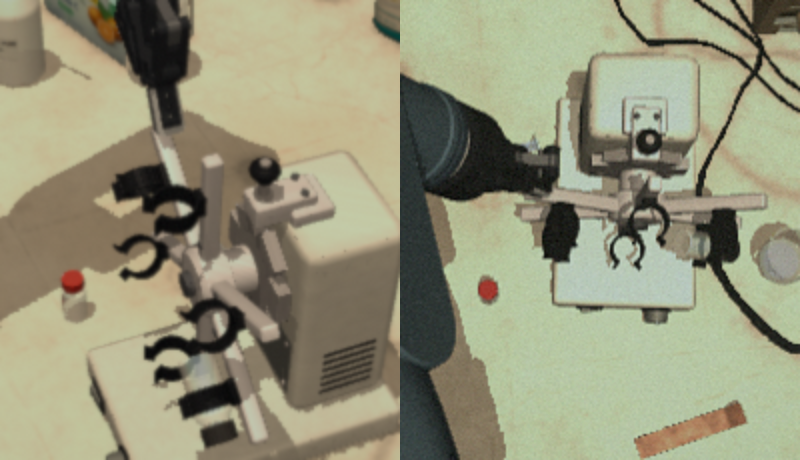

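The wheel turns as planned: the top arm's end is at (212,157) in the side crop, so c ≈ -121°, and the fingertips rest on the pushed arm. I'll continue the arc.

```bash
python3 - <<'E'
from plan import *
# rest of stroke 1, retreat along tool axis (then over to next start)
rows([(arc(3,112,f,30),2) for f in (60,70,80,90)]+[(pose([3,112+52,170+90],30),3),(pose([3,105,376],30),4),(pose([3,40,272],30),4)])
E
```

```text
-1,-0.001,0.0154,0.0089,0.0004,-0,0.0007,
-1,-0.001,0.0154,0.009,0.0003,-0,0.0008,

-1,-0,0.016,0.0112,0,-0,-0,
-1,-0,0.016,0.0112,0,-0,-0,

-1,0,0.0138,0.0138,0,-0,-0,
-1,0,0.0138,0.0138,0,-0,-0,

-1,0,0.0112,0.016,0,-0,-0,
-1,0,0.0112,0.0159,0,-0,-0,

-1,0,0,-0.0693,0,-0,-0,
-1,0,0.0001,-0.0693,0,-0,-0,
-1,0,-0,-0.0692,0,-0,-0,

-1,0,-0.0545,-0.0355,0,-0,-0,
-1,0,-0.0546,-0.0355,0,-0,-0,
-1,0,-0.0545,-0.0355,0,-0,-0,
-1,0,-0.0546,-0.0355,0,-0,-0,

-1,-0,-0.0021,0.0613,0,-0,-0,
-1,-0,-0.0022,0.0613,0,-0,-0,
-1,-0,-0.0021,0.0613,0,-0,-0,
-1,-0,-0.0022,0.0613,0,-0,-0,
```

Emit:
{"method": "send_rows", "body": {"plan": [-1, -0.001, 0.0154, 0.009, 0.0004, 0, 0.0007, -1, -0.001, 0.0154, 0.009, 0.0004, 0, 0.0007, -1, 0, 0.016, 0.0112, 0, 0, 0, -1, 0, 0.016, 0.0112, 0, 0, 0, -1, 0, 0.0138, 0.0138, 0, 0, 0, -1, 0, 0.0138, 0.0138, 0, 0, 0, -1, 0, 0.0112, 0.016, 0, 0, 0, -1, 0, 0.0112, 0.016, 0, 0, 0, -1, 0, 0, 0, 0, 0, 0, -1, 0, 0, -0.069, 0, 0, 0, -1, 0, 0, -0.069, 0, 0, 0, -1, 0, 0, -0.069, 0, 0, 0, -1, 0, -0.0545, -0.0355, 0, 0, 0, -1, 0, -0.0545, -0.0355, 0, 0, 0, -1, 0, -0.0545, -0.0355, 0, 0, 0, -1, 0, -0.0545, -0.0355, 0, 0, 0, -1, 0, 0, 0, 0, 0, 0]}}

```text
time_s: 4.6
ee_pos: [505.9, 63.2, 401.9]
eef_rot: [-0.193, -3.009, 0.805]
wrist_force: [0.8, 0.6, 0.7]
finger_gap: 0.003
gripper_force: 0.0
```

```bash
python3 - <<'E'
from plan import *
s=manip.read_state(); print(s["ee_pos"],pose([3,105,376],30)[0],s["wrist_force"])
a=manip.snapshot("side");b=manip.snapshot("top")
A=cv2.resize(a["frame"][170:400,230:430],None,fx=2,fy=2)
B=cv2.resize(b["frame"][160:390,260:460],None,fx=2,fy=2)
cv2.imwrite("pics/d1.png",np.hstack([A,cv2.convertScaleAbs(B,alpha=1.5)]))
for c in range(-100,-70,5): print(c,((proj(a,pts(*p[:3],np.radians(c)))-[230,170])*2).round().tolist(),(400*np.r_[1,0]+(proj(b,pts(*p[:3],np.radians(c)))-[260,160])*2)[[1,2,3,4]].round().tolist())
rows([(pose([3,105,376],30),1),(pose([3,40,272],30),4)]+[(arc(3,112,f,30),n) for f,n in ((30,2),(40,2),(50,2),(60,2),(70,2),(80,2),(90,2))])
E
```

```text
[505.94594792  63.20447654 401.86093244] [504.9897143   66.17477598 395.05255888] [0.79288552 0.62262323 0.71962245]
-100 [[271.0, 422.0], [254.0, 264.0], [188.0, 124.0], [152.0, 152.0], [170.0, 286.0], [224.0, 415.0]] [[739.0, 192.0], [599.0, 181.0], [506.0, 198.0], [549.0, 221.0]]
-95 [[273.0, 415.0], [249.0, 248.0], [183.0, 120.0], [152.0, 161.0], [174.0, 299.0], [229.0, 422.0]] [[730.0, 190.0], [587.0, 182.0], [504.0, 200.0], [557.0, 222.0]]
-90 [[274.0, 405.0], [244.0, 232.0], [178.0, 117.0], [152.0, 170.0], [177.0, 311.0], [234.0, 428.0]] [[721.0, 189.0], [575.0, 182.0], [504.0, 202.0], [566.0, 223.0]]
-85 [[274.0, 395.0], [239.0, 217.0], [174.0, 115.0], [152.0, 180.0], [181.0, 323.0], [238.0, 433.0]] [[710.0, 187.0], [564.0, 183.0], [505.0, 204.0], [575.0, 224.0]]
-80 [[274.0, 384.0], [233.0, 203.0], [170.0, 115.0], [153.0, 191.0], [185.0, 335.0], [243.0, 437.0]] [[699.0, 186.0], [554.0, 184.0], [506.0, 206.0], [584.0, 226.0]]
-75 [[274.0, 371.0], [228.0, 189.0], [166.0, 116.0], [154.0, 202.0], [190.0, 347.0], [248.0, 439.0]] [[688.0, 184.0], [545.0, 186.0], [509.0, 208.0], [594.0, 226.0]]
-1,0.0006,0.0035,0.001,0.001,0.0015,-0.0027,

-1,-0,-0.0022,0.0613,0,-0,-0,
-1,-0,-0.0021,0.0613,0,-0,-0,
-1,-0,-0.0022,0.0613,0,-0,-0,
-1,-0,-0.0021,0.0612,0,-0,-0,

-1,-0,0.0163,-0.0036,0,-0,-0,
-1,-0,0.0164,-0.0037,0,-0,-0,

-1,-0,0.0194,0.0017,0,-0,-0,
-1,-0,0.0195,0.0017,0,-0,-0,

-1,-0,0.0188,0.0051,0,-0,-0,
-1,-0,0.0189,0.005,0,-0,-0,

-1,-0,0.0177,0.0083,0,-0,-0,
-1,-0.0001,0.0177,0.0082,0,-0,-0,

-1,0,0.016,0.0112,0,-0,-0,
-1,0,0.016,0.0112,0,-0,-0,

-1,0,0.0138,0.0138,0,-0,-0,
-1,0,0.0138,0.0138,0,-0,-0,

-1,0,0.0112,0.016,0,-0,-0,
-1,0,0.0112,0.016,0,-0,-0,
```

View pics/d1.png

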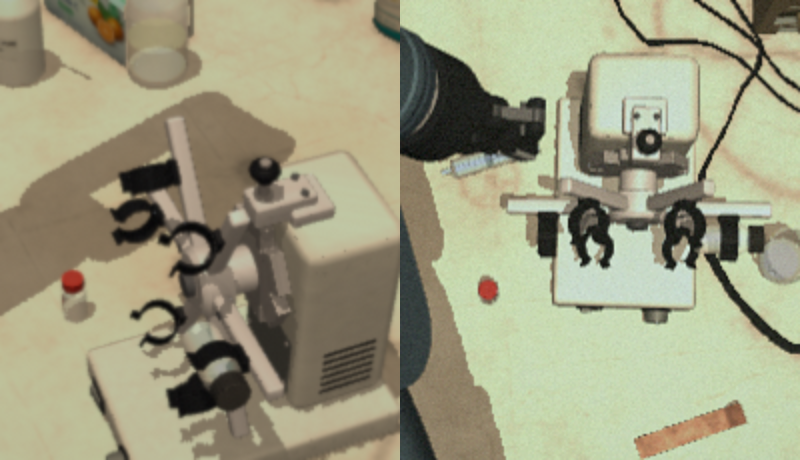

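Side arm ends (175,118) and (275,392) give c ≈ -86°, and the rotator hasn't moved. Stroke 2.

Emit:
{"method": "send_rows", "body": {"plan": [-1, 0.0006, 0.0035, 0.001, 0.001, 0.0015, -0.0027, -1, 0, -0.002, 0.0613, 0, 0, 0, -1, 0, -0.002, 0.0613, 0, 0, 0, -1, 0, -0.002, 0.0613, 0, 0, 0, -1, 0, -0.002, 0.0613, 0, 0, 0, -1, 0, 0.0163, -0.0036, 0, 0, 0, -1, 0, 0.0163, -0.0036, 0, 0, 0, -1, 0, 0.0195, 0.0017, 0, 0, 0, -1, 0, 0.0195, 0.0017, 0, 0, 0, -1, 0, 0.0188, 0.005, 0, 0, 0, -1, 0, 0.0188, 0.005, 0, 0, 0, -1, 0, 0.0177, 0.0083, 0, 0, 0, -1, 0, 0.0177, 0.0083, 0, 0, 0, -1, 0, 0.016, 0.0112, 0, 0, 0, -1, 0, 0.016, 0.0112, 0, 0, 0, -1, 0, 0.0138, 0.0138, 0, 0, 0, -1, 0, 0.0138, 0.0138, 0, 0, 0, -1, 0, 0.0112, 0.016, 0, 0, 0, -1, 0, 0.0112, 0.016, 0, 0, 0, -1, 0, 0, 0, 0, 0, 0]}}

```text
time_s: 6.37
ee_pos: [503.8, 73.3, 185.1]
eef_rot: [-0.178, -2.992, 0.804]
wrist_force: [-0.7, 0.0, 0.6]
finger_gap: 0.002
gripper_force: 0.0
```

Emit:
{"method": "send_rows", "body": {"plan": [-1, 0, 0, -0.069, 0, 0, 0, -1, 0, 0, -0.069, 0, 0, 0, -1, 0, 0, -0.069, 0, 0, 0, -1, 0, -0.0545, -0.0355, 0, 0, 0, -1, 0, -0.0545, -0.0355, 0, 0, 0, -1, 0, -0.0545, -0.0355, 0, 0, 0, -1, 0, -0.0545, -0.0355, 0, 0, 0, -1, 0, 0, 0, 0, 0, 0]}}

```text
time_s: 7.03
ee_pos: [505.8, 64.5, 400.0]
eef_rot: [-0.187, -3.005, 0.806]
wrist_force: [0.9, 0.5, 1.3]
finger_gap: -0.006
gripper_force: 0.0
```

```bash
python3 - <<'E'
from plan import *
s=manip.read_state(); print(s["ee_pos"],pose([3,105,376],30)[0],s["wrist_force"])
a=manip.snapshot("side");b=manip.snapshot("top")
A=cv2.resize(a["frame"][170:400,230:430],None,fx=2,fy=2)
B=cv2.resize(b["frame"][160:390,260:460],None,fx=2,fy=2)
cv2.imwrite("pics/e1.png",np.hstack([A,cv2.convertScaleAbs(B,alpha=1.5)]))
rows([(pose([3,105,376],30),1),(pose([3,40,272],30),4)]+[(arc(3,112,f,30),n) for f,n in ((30,2),(40,2),(45,1),(49,2))])
E
```

```text
[505.83837432  64.46685682 399.9930824 ] [504.9897143   66.17477598 395.05255888] [0.94917935 0.49961416 1.26547846]
-1,-0,-0.0005,-0.001,0.0001,-0,-0.0001,

-1,-0,-0.0021,0.0613,-0,-0,-0,
-1,-0,-0.0022,0.0613,-0,-0,-0,
-1,-0,-0.0021,0.0613,-0,-0,-0,
-1,-0,-0.0022,0.0613,-0,-0,-0,

-1,-0,0.0164,-0.0037,-0,-0,-0,
-1,-0,0.0163,-0.0037,-0,-0,-0,

-1,-0,0.0195,0.0017,-0,-0,-0,
-1,-0,0.0194,0.0017,-0,-0,-0,

-1,-0,0.0191,0.0043,-0,-0,-0,

-1,-0,0.0075,0.0023,-0,-0,-0,
-1,-0,0.0075,0.0022,-0,-0,-0,
```

View pics/e1.png

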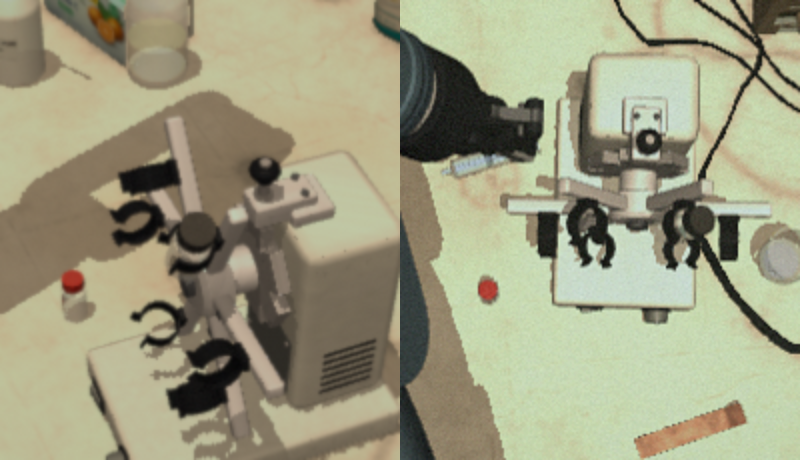

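The vial is now upper right, with its cap at (198,228) in the side crop, so c ≈ -26°. Stroke 3 stops at φ ≈ 53°.

Emit:
{"method": "send_rows", "body": {"plan": [-1, 0, 0, -0.001, 0, 0, 0, -1, 0, -0.002, 0.0613, 0, 0, 0, -1, 0, -0.002, 0.0613, 0, 0, 0, -1, 0, -0.002, 0.0613, 0, 0, 0, -1, 0, -0.002, 0.0613, 0, 0, 0, -1, 0, 0.0163, -0.0036, 0, 0, 0, -1, 0, 0.0163, -0.0036, 0, 0, 0, -1, 0, 0.0195, 0.0017, 0, 0, 0, -1, 0, 0.0195, 0.0017, 0, 0, 0, -1, 0, 0.0125, 0.0033, 0, 0, 0, -1, 0, 0.0125, 0.0033, 0, 0, 0, -1, 0, 0.0125, 0.0033, 0, 0, 0, -1, 0, 0.0055, 0.002, 0, 0, 0, -1, 0, 0, 0, 0, 0, 0, -1, 0, 0, 0, 0, 0, 0]}}

```text
time_s: 8.38
ee_pos: [502.3, 49.8, 257.2]
eef_rot: [-0.179, -2.996, 0.805]
wrist_force: [0.1, -0.1, -0.2]
finger_gap: 0.004
gripper_force: 0.0
```

```bash
python3 - <<'E'
from plan import *
s=manip.read_state(); print(s["ee_pos"],arc(3,112,53,30)[0],s["wrist_force"])
# back off perpendicular then out
up=pose([3,105+15,376+26],30)
R=Ro.from_rotvec(s["eef_rot"]); out=(s["ee_pos"]+R.apply([0,-8,-150]),R)
rows([(out,5)])
E
```

```text
[502.25143895  49.75198943 257.21069861] [503.10639693  50.73640122 256.45584148] [ 0.14939583 -0.11379331 -0.18415332]
-1,-0,-0.0032,-0.06,0,0,0,
-1,0,-0.0032,-0.06,0,0,0,
-1,0,-0.0032,-0.06,0,0,0,
-1,0,-0.0032,-0.06,0,0,0,
-1,0,-0.0032,-0.06,0,0,0,
```

Emit:
{"method": "send_rows", "body": {"plan": [-1, 0, -0.004, -0.06, 0, 0, 0, -1, 0, -0.003, -0.06, 0, 0, 0, -1, 0, -0.003, -0.06, 0, 0, 0, -1, 0, -0.003, -0.06, 0, 0, 0, -1, 0, -0.003, -0.06, 0, 0, 0, -1, 0, 0, 0, 0, 0, 0]}}

```text
time_s: 8.88
ee_pos: [512.3, 119.0, 396.9]
eef_rot: [-0.182, -3.006, 0.802]
wrist_force: [0.8, 0.1, 0.9]
finger_gap: -0.002
gripper_force: 0.0
```

```bash
python3 - <<'E'
from plan import *
a=manip.snapshot("side");b=manip.snapshot("top")
A=cv2.resize(a["frame"][170:400,230:430],None,fx=2,fy=2)
B=cv2.resize(b["frame"][160:390,260:460],None,fx=2,fy=2)
cv2.imwrite("pics/f1.png",np.hstack([A,cv2.convertScaleAbs(B,alpha=1.5)]))
for c in (-10,-5,0,5,10): print(c,((proj(a,pts(*p[:3],np.radians(c)))-[230,170])*2).round().tolist(),(400*np.r_[1,0]+(proj(b,pts(*p[:3],np.radians(c)))-[260,160])*2)[[0,1,2,4,5]].round().tolist())
print(manip.read_state()["ee_pos"])
rows([(pose([42,0,330],0),8),(pose([42,0,280],0),3)])
E
```

```text
-10 [[222.0, 176.0], [163.0, 118.0], [155.0, 213.0], [194.0, 358.0], [252.0, 441.0], [273.0, 357.0]] [[675.0, 183.0], [536.0, 187.0], [512.0, 210.0], [723.0, 226.0], [769.0, 205.0]]
-5 [[216.0, 164.0], [160.0, 121.0], [157.0, 225.0], [199.0, 369.0], [256.0, 441.0], [271.0, 343.0]] [[663.0, 182.0], [528.0, 188.0], [517.0, 212.0], [731.0, 225.0], [767.0, 203.0]]
0 [[210.0, 154.0], [158.0, 126.0], [159.0, 237.0], [204.0, 379.0], [260.0, 440.0], [269.0, 328.0]] [[650.0, 182.0], [522.0, 190.0], [522.0, 214.0], [739.0, 223.0], [764.0, 201.0]]
5 [[204.0, 144.0], [156.0, 131.0], [161.0, 249.0], [209.0, 389.0], [263.0, 438.0], [266.0, 312.0]] [[637.0, 181.0], [516.0, 192.0], [527.0, 216.0], [745.0, 222.0], [759.0, 198.0]]
10 [[199.0, 136.0], [154.0, 137.0], [164.0, 261.0], [214.0, 399.0], [266.0, 434.0], [262.0, 296.0]] [[624.0, 181.0], [512.0, 194.0], [534.0, 217.0], [752.0, 220.0], [753.0, 196.0]]
[511.26155917 117.55831349 392.0893557 ]
-1,-0.0097,-0.0313,0.0297,-0.0417,-0,0.0001,
-1,-0.0097,-0.0332,0.0275,-0.0417,-0,0.0002,
-1,-0.0097,-0.0349,0.0253,-0.0417,-0.0001,0.0001,
-1,-0.0097,-0.0365,0.023,-0.0416,0,0.0002,
-1,-0.0097,-0.038,0.0205,-0.0417,-0,0.0001,
-1,-0.0097,-0.0391,0.018,-0.0417,-0,0.0001,
-1,-0.0098,-0.0403,0.0155,-0.0417,-0,0.0002,
-1,-0.0097,-0.0412,0.0127,-0.0417,-0.0001,0.0001,

-1,-0,-0,0.0333,0,0,0,
-1,-0,-0,0.0334,0,0,0,
-1,-0,-0,0.0333,0,0,0,
```

View pics/f1.png

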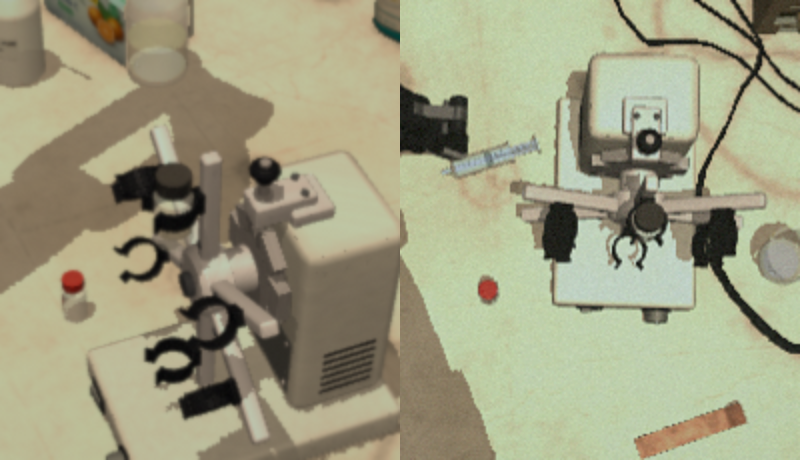

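The top arm's end at (212,155) gives c ≈ -1°: the vial is upright and within the notch range. Moving above the knob.

Emit:
{"method": "send_rows", "body": {"plan": [-1, -0.01, -0.031, 0.02, -0.0417, 0, 0, -1, -0.01, -0.033, 0.02, -0.0417, 0, 0, -1, -0.01, -0.035, 0.022, -0.0417, 0, 0, -1, -0.01, -0.0365, 0.022, -0.0417, 0, 0, -1, -0.01, -0.038, 0.021, -0.0417, 0, 0, -1, -0.01, -0.039, 0.018, -0.0417, 0, 0, -1, -0.01, -0.04, 0.0155, -0.0417, 0, 0, -1, -0.01, -0.041, 0.0127, -0.0417, 0, 0, -1, 0, 0, 0, 0, 0, 0, -1, 0, 0, 0, 0, 0, 0]}}

```text
time_s: 9.82
ee_pos: [529.9, -51.5, 358.3]
eef_rot: [-0.198, -3.128, 0.0]
wrist_force: [0.4, 0.6, -0.0]
finger_gap: -0.001
gripper_force: 0.0
```

```bash
python3 - <<'E'
from plan import *
s=manip.read_state(); print(s["ee_pos"],pose([42,0,330],0)[0],s["joint_positions"].round(2))
rows([(pose([42,0,300],0),3),(pose([42,0,276],0),2),(pose([42,0,256],0),6)])
E
```

```text
[529.88439139 -51.52856976 358.26008186] [529.65609184 -53.6941934  352.        ] [-0.31  0.18  1.38 -0.    1.59 -1.75]
-1,-0.0002,-0.0014,0.0242,-0.0002,-0.0015,-0.001,
-1,-0.0001,-0.0015,0.0241,-0.0001,-0.0015,-0.0011,
-1,-0.0001,-0.0014,0.0242,-0.0002,-0.0015,-0.001,

-1,-0,-0,0.024,0,-0,-0,
-1,-0,-0,0.024,0,-0,-0,

-1,-0,-0,0.0067,0,-0,-0,
-1,-0,-0,0.0066,0,-0,-0,
-1,-0,-0,0.0067,0,-0,-0,
-1,-0,-0,0.0067,0,-0,-0,
-1,-0,-0,0.0067,0,-0,-0,
-1,-0,-0,0.0066,0,-0,-0,
```

Emit:
{"method": "send_rows", "body": {"plan": [-1, 0, -0.0014, 0.024, 0, -0.0015, -0.001, -1, 0, -0.0014, 0.024, 0, -0.0015, -0.001, -1, 0, -0.0014, 0.024, 0, -0.0015, -0.001, -1, 0, 0, 0.024, 0, 0, 0, -1, 0, 0, 0.02, 0, 0, 0, -1, 0, 0, 0.006, 0, 0, 0, -1, 0, 0, 0.006, 0, 0, 0, -1, 0, 0, 0.006, 0, 0, 0, -1, 0, 0, 0, 0, 0, 0]}}

```text
time_s: 10.57
ee_pos: [530.9, -50.6, 293.2]
eef_rot: [0.18, 3.133, -0.002]
wrist_force: [-0.5, -0.2, -0.3]
finger_gap: -0.003
gripper_force: 0.0
```

Emit:
{"method": "send_rows", "body": {"plan": [-1, 0, 0, 0.006, 0, 0, 0, -1, 0, 0, 0.006, 0, 0, 0, -1, 0, 0, 0, 0, 0, 0]}}

```text
time_s: 10.82
ee_pos: [531.0, -51.0, 287.0]
eef_rot: [0.181, 3.132, -0.002]
wrist_force: [-0.2, 0.1, 0.7]
finger_gap: -0.001
gripper_force: 0.0
```

Emit:
{"method": "send_rows", "body": {"plan": [-1, 0, -0.004, 0.005, 0, 0, 0, -1, 0, 0, 0.005, 0, 0, 0, -1, 0, 0, 0.003, 0, 0, 0, -1, 0, 0, 0, 0, 0, 0]}}

```text
time_s: 11.15
ee_pos: [530.9, -53.3, 281.0]
eef_rot: [0.182, 3.132, -0.003]
wrist_force: [0.8, -0.8, 2.8]
finger_gap: -0.001
gripper_force: 1.6
```

```bash
python3 - <<'E'
from plan import *
s=manip.read_state(); print(s["ee_pos"],s["wrist_force"],s["torque"])
a=manip.snapshot("side");w=manip.snapshot("wrist")
A=cv2.resize(a["frame"][190:330,290:430],None,fx=3,fy=3); B=cv2.resize(w["frame"],(400,300))
h=np.zeros((420,800,3),np.uint8); h[:, :400]=A[:,:400]; h[:300,400:]=B
cv2.imwrite("pics/g1.png",h)
E
```

```text
[530.8637759  -53.29229859 281.03066992] [ 0.81108029 -0.82340603  2.83303015] [ 0.02707983 -0.08019392  0.00508482]
```

View pics/g1.png

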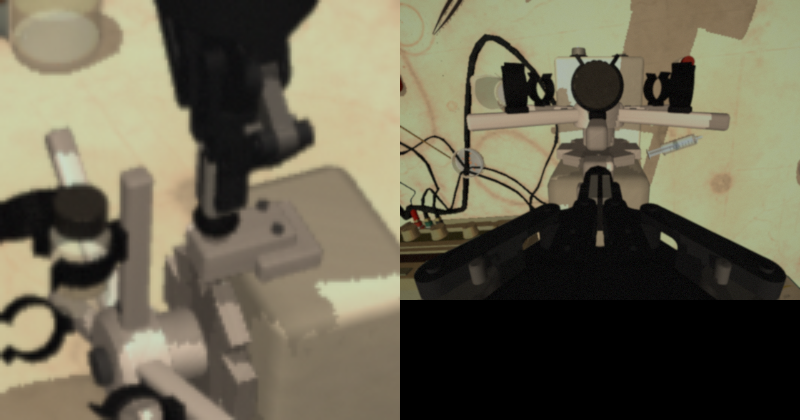

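The fingertips are on the knob at about (215,225), pressing it down. I'll press on until the force shows the stop.

Emit:
{"method": "send_rows", "body": {"plan": [-1, 0, 0, 0.004, 0, 0, 0, -1, 0, 0, 0, 0, 0, 0]}}

```text
time_s: 11.42
ee_pos: [531.0, -53.3, 281.0]
eef_rot: [0.181, 3.13, -0.004]
wrist_force: [-2.6, 0.7, 13.5]
finger_gap: 0.003
gripper_force: 6.8
```

Emit:
{"method": "send_rows", "body": {"plan": [-1, 0, 0, 0.003, 0, 0, 0, -1, 0, 0, 0, 0, 0, 0]}}

```text
time_s: 11.58
ee_pos: [531.1, -53.3, 280.8]
eef_rot: [0.181, 3.129, -0.004]
wrist_force: [-5.5, 0.9, 21.4]
finger_gap: -0.002
gripper_force: 10.5
```

It's firm at tip height 258.8 mm (expected 258.5) with 21 N. Retreating.

Emit:
{"method": "send_rows", "body": {"plan": [-1, 0, 0, -0.02, 0, 0, 0, -1, 0, 0, -0.04, 0, 0, 0, -1, 0, 0, -0.06, 0, 0, 0, -1, 0, 0, -0.06, 0, 0, 0, -1, 0, 0.06, -0.03, 0, 0, 0, -1, 0, 0.06, 0, 0, 0, 0, -1, 0, 0.06, 0, 0, 0, 0, -1, 0, 0.06, 0, 0, 0, 0, -1, 0, 0, 0, 0, 0, 0, -1, 0, 0, 0, 0, 0, 0, -1, 0, 0, 0, 0, 0, 0]}}

```text
time_s: 12.5
ee_pos: [544.0, 66.0, 381.6]
eef_rot: [0.18, 3.134, -0.003]
wrist_force: [0.1, -0.1, 0.5]
finger_gap: -0.003
gripper_force: 0.0
```

```bash
python3 - <<'E'
from plan import *
a=manip.snapshot("side");b=manip.snapshot("top")
A=cv2.resize(a["frame"][170:400,230:430],None,fx=2,fy=2)
B=cv2.resize(b["frame"][160:390,260:460],None,fx=2,fy=2)
cv2.imwrite("pics/i1.png",np.hstack([A,cv2.convertScaleAbs(B,alpha=1.5)]))
R=W.apply
for z in (273,258.5): print(z,(proj(a,R([42,0,z])+[p[0],p[1],0])-[230,170])*2)
E
```

```text
273 [[264.68135236 163.04702873]]
258.5 [[263.66382267 177.93141201]]
```

View pics/i1.png

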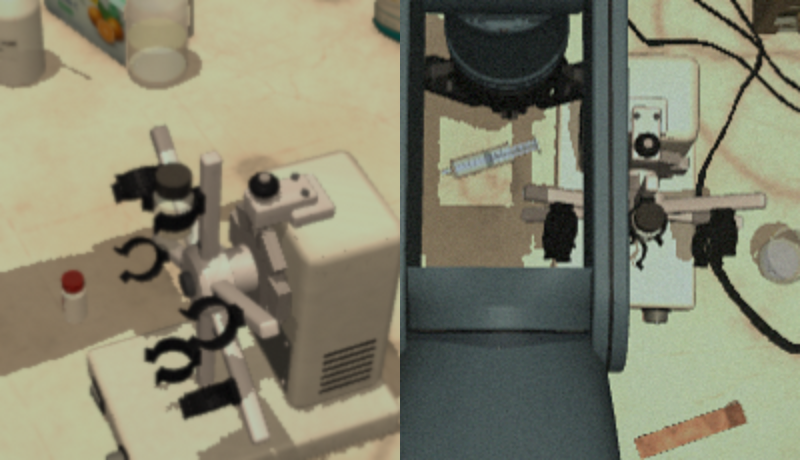

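The knob has dropped to about (264,178) in the side crop, matching fully down. The vial is upright with its cap on top, and nothing else has moved, so I'm handing the job in.

```bash
python3 -c "
from rig import manip
print(manip.close_job())"
```

```text
the job is handed in; nothing more can be done
None
```

The vial stands upright with its cap on top, the parking pin is pressed fully down, and the job was handed in at about 12.6 s with the robot clear of everything; no verdict came back.

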